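Spacer on, air sleeve poised above the damper shaft

ROBOT

A 7-joint arm with a two-finger parallel gripper is mounted at the origin on the work surface. World frame = base frame: x ahead of the robot, y to its left, z up, the work surface at z = 0. Lengths are in mm, angles in rad, forces in N, time in s.
With the tool pointing down it reaches from about 400 to 875 mm from the base axis. Payload 4.4 kg.
Tool frame: the origin (TCP) lies at the very end of the fingers, on their centre line; the grasp point (between the pads) lies 19 mm behind it; z points along the fingers, y is the direction in which the jaws open and shut (so a half turn about z gives the same grasp; the last joint's range is limited). The gripper opens to 85 mm and grips with 20 to 120 N. Pads are 22 mm wide; open, the fingers measure 114 mm over their backs; the gripper's body (76 mm by 85 mm) begins 54 mm behind the grasp point. The pads swing forward as they close: fully open they stand 13 mm farther back than shut.
Start: joints at [1.041, 0.628, 0.038, 1.517, -0.027, 0.996, -0.02], TCP at [290.806, -581.335, 231.313] pointing down, gripper open.
Joint ranges: [-3.06, 3.06], [-0.37, 2.12], [-1.25, 1.32], [0.18, 2.47], [-1.1, 4.24], [0.23, 1.98], [-2.94, 2.94]. Speed limits (rad/s): [2.57, 2.57, 3.14, 3.14, 3.14, 3.14, 3.14].

INTERFACE

Orientations are given as [roll, pitch, yaw] about the fixed x, y, z axes, in that order (R = Rz(yaw) Ry(pitch) Rx(roll)).
In Python, from cell import read_state, get_image, calibration, finish_job gives the robot as it stands. The module is installed in compiled form; this text tells all that it offers.
- The arm moves only by the tool apply_moves, never from a script. Its argument "increments" is a list of rows, each an object of numbers: "tx", "ty", "tz": the shift along the world's x, y, z in m; "rx", "ry", "rz": the turn, a rotation vector about the world's x, y, z in units of 5 degrees (1.0 is 5 degrees); "claw": the finger opening in m, from 0 to 0.0854. In form: [{"tx": .., "ty": .., "tz": .., "rx": .., "ry": .., "rz": .., "claw": ..}, ...]. A call has 1 to 12 rows; each row is the pose to reach, as a shift and turn from the pose commanded when the call began; what a row does not reach only later rows make up. A row lasts 1/10 s, in which the tool goes at most 50 mm and 8.59 degrees, less where a joint would pass 70% of its speed; a pose out of reach is approached as far as the arm can. A call with a gripper value outside its range is refused whole. The fingers move at their own pace and stop on an object; the grip force is fixed at half the most. Time passes only in rows, so rows that repeat a pose let the fingers close. It gives the time, the measured TCP pose, the force and the opening at its end, in the units of the state.
- read_state(): the state, without advancing time (a new reading comes with each control period).
- get_image(name): name is "scene" or "top" or "wrist"; returns the picture (420x560x3 uint8, red, green, blue); there is no depth.
- calibration(name): a dict with "camera_matrix" (3x3 intrinsics, pixels), "origin" and "attitude" of the camera in the world. Camera axes: x right, y up, looking along -z (the intrinsics and any distortion apply to the point x, -y, -z); pixel columns grow to the right and rows downward; lengths in mm; the calibration is good to about 2 mm. The wrist camera is an equidistant fisheye: a pixel r from the principal point sees the ray r / f radians off the axis. A picture is of the moment at which its call begins: read the wrist's pose just before it. calibration takes no time and is no camera call; for the wrist camera it gives the pose at the moment of the call.
- finish_job(): hands the job in, once; it reports no verdict.
The state is a dict: "clock": time; "qpos": joint angles; "qd": joint speeds; "tau": joint torques, N m; "eef_pos": TCP position; "tool_rot": TCP orientation; "force": force on the tool from outside, world axes, zero at the start; "torque": the same for the moment, N m; "width": finger opening in mm.
Only numpy, scipy, OpenCV 4.12 (cv2) and the standard library are available. Lean on these libraries where they do the work, as an engineer would, in place of code of your own. Each camera call takes 0.05 s, during which the arm holds its last target. There are 200 camera calls.

TASK

On this bicycle shock-absorber bench, slide the blue spacer ring over the brass shaft that stands in the vise, all the way down onto the black shoulder, and let go of it. Then pick up the black air sleeve, lift it higher than the tips of the squeeze bottles, carry it over them, and hold it upright, steady and centred about one centimetre above the top of the shaft, never letting it touch the shaft or the vise. Finish while still holding the sleeve there, and leave the bottles and the aluminium clamp block standing where they are.

Things in the scene. Friction and masses are not known exactly. Their poses are not given: they have to be found in the camera images.
- spacer: Blue plastic ring, lying flat on the grey mat at the start: outside diameter 44 mm, bore 24 mm, 16 mm high, about 30 g. Origin at the centre of its underside, z along the bore, up.
- sleeve: Black air sleeve, an open tube standing upright on the grey mat at the start, with a steel and a red band round its lower part: outside diameter 50 mm, bore 32 mm, 70 mm high, about 160 g. Origin at the centre of its lower rim, z along the bore, up. It stays this way up.
- shoulder (a point): Centre of the flat black shoulder (38 mm across) on which the spacer must rest, at the foot of the exposed brass shaft, 85 mm above the bench. The vise jaws, 85 mm wide, end 15 mm lower. z up.
- shaft_top (a point): Centre of the top face of the fixed upright brass shaft: 20 mm across, 50 mm tall above the shoulder, its top 5 mm tapering to 14 mm across; 135 mm above the bench. z up.
- vise: Low steel vise, fixed to the bench, with the shaft clamped upright at its middle: 180 mm long (along x, with the screw and a 90 mm cross handle, which reaches 96 mm out, on the -x side), 85 mm wide, jaws 70 mm high. Origin on the bench straight below the shaft. It may stand left or right of the bottles.
- mat: Grey mat, fixed, 250 by 130 by 4 mm, on the other side of the bottles from the vise. Spacer and sleeve stand on it, one near each end of its long (x) axis, about 150 mm apart. Origin at the centre of its underside.
- bottle0: Squeeze bottle, red with white cap, loose: body 38 mm across, 110 mm tall to the tip of its nozzle, 90 g. Stands upright in a row of three between the mat and the vise. Origin at the centre of its underside, z up.
- bottle1: Squeeze bottle, amber with white cap, loose: body 38 mm across, 110 mm tall to the tip of its nozzle, 90 g. Stands upright in a row of three between the mat and the vise. Origin at the centre of its underside, z up.
- bottle2: Squeeze bottle, blue with black cap, loose: body 38 mm across, 110 mm tall to the tip of its nozzle, 90 g. Stands upright in a row of three between the mat and the vise. Origin at the centre of its underside, z up.
- clamp_block: Loose aluminium block with three holes, 35 by 100 by 28 mm (x, y, z), 250 g, beyond the bottles. Origin at the centre of its underside.
There are look-alikes about, which are no part of the job. What is shaped like the bottle0 but green is not meant. Of the things that look like the bottle2, take the one that is nearest to the robot's base at the start.

How it is judged (in metres and radians):
On the way, in this order (a step that is already met when the one before it is completed fails the run):
1. the spacer lies on the shoulder, round the shaft, and is let go (horizontal distance between spacer and shoulder below 0.004 m and z of spacer in the frame of shoulder below 0.004 m and angle between spacer's own z axis and vertical below 0.12 rad and contact force between the fingers and spacer below 0.1 N), for 0.2 s.
2. the sleeve is held higher than the bottles, while still well away from the shaft (height (world z) of sleeve above 0.108 m and horizontal distance between sleeve and shaft_top above 0.2 m and contact force between the fingers and sleeve above 0.5 N), for 0.1 s.
At the end, for the whole second after the job is handed in: Spacer on the shoulder (within 4 mm), let go; sleeve held still by the fingers, rim 4 to 20 mm above the shaft top, axes within 6 mm, tilt under 0.1 rad, touching nothing else; bottles upright and, like the clamp block, moved under 30 mm (all of step 1 and z of sleeve in the frame of shaft_top between 0.004 and 0.02 m and horizontal distance between sleeve and shaft_top below 0.006 m and angle between sleeve's own z axis and vertical below 0.1 rad and contact force between the fingers and sleeve above 0.5 N and contact force between sleeve and vise below 0.05 N and contact force between sleeve and spacer below 0.05 N and linear speed of sleeve below 0.02 m/s and angle between each of bottle0, bottle1, bottle2's own z axis and vertical below 0.2 rad and distance of each of bottle0, bottle1, bottle2, clamp_block from where it was at the start of the episode below 0.03 m); the arm keeps its last pose, push and grip.
It fails at once if the sleeve touches the shaft or the vise (contact force between sleeve and vise above 0.5 N).
It fails at once if a bottle is knocked over or shoved away (over 30 mm) (angle between any of bottle0, bottle1, bottle2's own z axis and vertical above 0.6 rad or distance of any of bottle0, bottle1, bottle2 from where it was at the start of the episode above 0.03 m).
It fails at once if the clamp block is shoved away (over 30 mm) (distance of clamp_block from where it was at the start of the episode above 0.03 m).
It also fails if it takes over 70 s, if anything falls off the work surface, if the arm or the gripper's body presses on something with over 40 N, if the wrist force passes 120 N, or if a joint passes its speed limit or range.

## Working session

There is one attempt and no reset: what is moved stays moved. The work goes in short steps, Python scripts to look and compute and a tool call to move; the robot and the scene stay as the last step left them, time stands still between calls to the robot, and variables do not carry over. Pictures are saved under pics/ and viewed, about 8 in all and at most 12, crops included, and the job is handed in when it is done.

Besides the shell and the picture viewer there is one more tool, called after "Emit:" by a JSON object that holds its "api" and its "payload". apply_moves: Moves the arm, as the interface text tells. Its arguments: {"type":"object","properties":{"increments":{"type":"array"}},"required":["increments"]}

```bash
mkdir -p pics
python3 - <<'E'
from cell import *
import cv2,numpy as np
for n in("top","scene"):
    cv2.imwrite(f"pics/{n}0.png",get_image(n)[:,:,::-1]); c=calibration(n); print(n,c)
s=read_state();print(s['clock'],s['eef_pos'],s['tool_rot'],s['width'])
E
```

```text
top {'camera_matrix': array([[503.60144406,   0.        , 281.2755041 ],
       [  0.        , 503.60144406, 208.65293776],
       [  0.        ,   0.        ,   1.        ]]), 'origin': array([ 355.52627776,   10.31659082, 1374.70613093]), 'attitude': array([ 1.92210254e-01, -3.98202060e-04, -1.55937932e+00])}
scene {'camera_matrix': array([[412.03064987,   0.        , 274.53236042],
       [  0.        , 412.03064987, 213.94228957],
       [  0.        ,   0.        ,   1.        ]]), 'origin': array([837.3946532 , 380.03600169, 903.9854635 ]), 'attitude': array([ 0.51223549, -0.00489868,  2.56250731])}
0.1 [ 290.5766835  -580.82339151  230.49067592] [-3.13991045e+00  1.79081096e-05  4.63813690e-01] 85.26336157938444
```

View pics/top0.png

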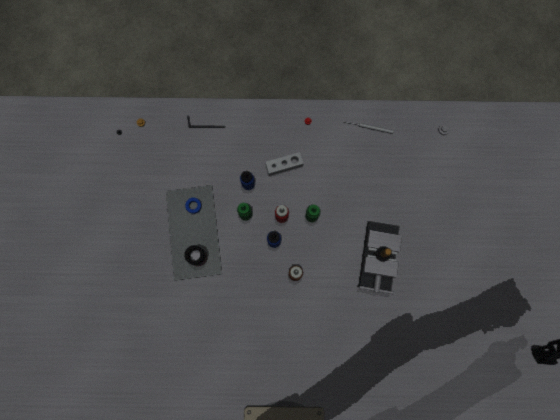

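View pics/scene0.png

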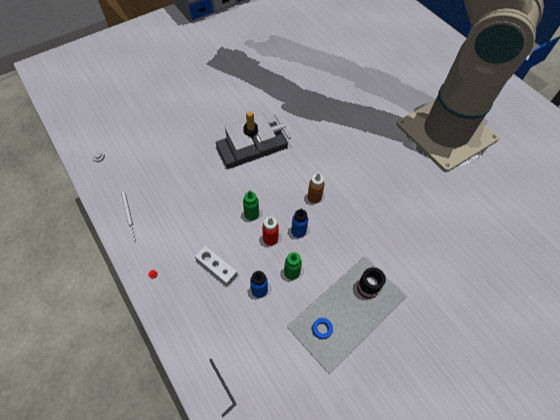

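Top view: the spacer is at (193,205) and the sleeve at (197,255) on the left mat. The shaft is at about (384,254), with the bottles between them. I'll enlarge these areas for accurate pixels.

```bash
cat > h.py <<'E'
import cv2,numpy as np
from cell import *
from scipy.spatial.transform import Rotation as R
def cam(n):
    c=calibration(n);return c['camera_matrix'],np.array(c['origin']),R.from_euler('xyz',c['attitude']).as_matrix()
def unproj(n,u,v,z):
    K,o,M=cam(n);d=M@np.array([(u-K[0,2])/K[0,0],-(v-K[1,2])/K[1,1],-1.])
    return o+d*(z-o[2])/d[2]
def proj(n,p):
    K,o,M=cam(n);q=M.T@(np.array(p,float)-o);return K[0,2]+K[0,0]*q[0]/-q[2],K[1,2]-K[1,1]*q[1]/-q[2]
E
python3 - <<'E'
from h import *
t=cv2.imread('pics/top0.png');s=cv2.imread('pics/scene0.png')
def crop(i,u,v,w=45,k=4):
    c=cv2.resize(i[v-w//2:v+w-w//2,u-w//2:u+w-w//2],(w*k,w*k),interpolation=cv2.INTER_CUBIC);c=cv2.convertScaleAbs(c,alpha=1.6,beta=10)
    for g in range(0,w,10):
        cv2.putText(c,str(u-w//2+g),(g*k,8),0,.3,(0,0,255));cv2.putText(c,str(v-w//2+g),(0,g*k+8),0,.3,(0,0,255));cv2.circle(c,(g*k,g*k),1,(0,255,255))
    return c
a=np.hstack([crop(t,193,205,44,6),crop(t,197,255,44,6),crop(t,384,254,44,6)])
b=np.hstack([crop(s,323,328,44,6),crop(s,371,283,44,6),crop(s,251,125,44,6)])
cv2.imwrite('pics/c1.png',np.vstack([a,b]))
for n,u,v,z in[("top",193.5,205.5,20),("scene",323,328,20),("top",196.5,255.5,74),("scene",373,279,74),("top",388.5,252,135),("scene",250.5,113,135)]+[("top",*p,110) for p in[(282,210),(273,238),(296,271),(245,208),(313,210),(247,176)]]:
    print(n,u,v,unproj(n,u,v,z).round(1))
E
```

```text
top 193.5 205.5 [625.2 253.7  20. ]
scene 323 328 [627.7 256.1  20. ]
top 196.5 255.5 [482.8 230.4  74. ]
scene 373 279 [489.9 238.4  74. ]
top 388.5 252 [ 490.9 -253.1  135. ]
scene 250.5 113 [ 490.3 -252.9  135. ]
top 282 210 [598.2  10.7 110. ]
top 273 238 [525.8  32.7 110. ]
top 296 271 [443.4 -26.  110. ]
top 245 208 [602.3 105.5 110. ]
top 313 210 [599.1 -68.5 110. ]
top 247 176 [686.8 102.4 110. ]
```

View pics/c1.png

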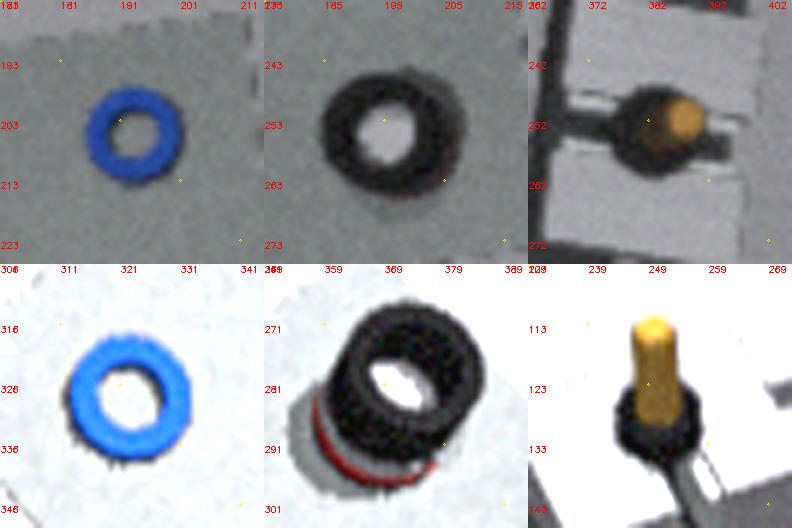

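Enlarged: the spacer's top centre is at (193.3,205.5), the sleeve's top rim centre at (194.3,254.8) and the shaft tip at (388.3,251.7). Both cameras agree on the shaft at about (491,−253). I'll move over the spacer at (626,255) with the jaws along x.

Emit:
{"api": "apply_moves", "payload": {"increments": [{"tx": 0.2, "ty": 0.5, "tz": 0.0, "rz": 12.7}, {"tx": 0.2, "ty": 0.5, "tz": 0.0, "rz": 12.7}, {"tx": 0.2, "ty": 0.5, "tz": 0.0, "rz": 12.7}, {"tx": 0.2, "ty": 0.5, "tz": 0.0, "rz": 12.7}, {"tx": 0.2, "ty": 0.5, "tz": 0.0, "rz": 12.7}, {"tx": 0.2, "ty": 0.5, "tz": 0.0, "rz": 12.7}, {"tx": 0.2, "ty": 0.5, "tz": 0.0, "rz": 12.7}, {"tx": 0.2, "ty": 0.5, "tz": 0.0, "rz": 12.7}, {"tx": 0.2, "ty": 0.5, "tz": 0.0, "rz": 12.7}, {"tx": 0.2, "ty": 0.5, "tz": 0.0, "rz": 12.7}, {"tx": 0.2, "ty": 0.5, "tz": 0.0, "rz": 12.7}, {"tx": 0.2, "ty": 0.5, "tz": 0.0, "rz": 12.7}]}}

```text
$.increments[0]: bad value
```

Emit:
{"api": "apply_moves", "payload": {"increments": [{"tx": 0.02, "ty": 0.045, "tz": 0.0, "rx": 0, "ry": 0, "rz": 1.5, "claw": 0.085}, {"tx": 0.2, "ty": 0.5, "tz": 0.0, "rx": 0, "ry": 0, "rz": 12.7, "claw": 0.085}, {"tx": 0.2, "ty": 0.5, "tz": 0.0, "rx": 0, "ry": 0, "rz": 12.7, "claw": 0.085}, {"tx": 0.2, "ty": 0.5, "tz": 0.0, "rx": 0, "ry": 0, "rz": 12.7, "claw": 0.085}, {"tx": 0.2, "ty": 0.5, "tz": 0.0, "rx": 0, "ry": 0, "rz": 12.7, "claw": 0.085}, {"tx": 0.2, "ty": 0.5, "tz": 0.0, "rx": 0, "ry": 0, "rz": 12.7, "claw": 0.085}, {"tx": 0.2, "ty": 0.5, "tz": 0.0, "rx": 0, "ry": 0, "rz": 12.7, "claw": 0.085}, {"tx": 0.2, "ty": 0.5, "tz": 0.0, "rx": 0, "ry": 0, "rz": 12.7, "claw": 0.085}, {"tx": 0.2, "ty": 0.5, "tz": 0.0, "rx": 0, "ry": 0, "rz": 12.7, "claw": 0.085}, {"tx": 0.2, "ty": 0.5, "tz": 0.0, "rx": 0, "ry": 0, "rz": 12.7, "claw": 0.085}, {"tx": 0.2, "ty": 0.5, "tz": 0.0, "rx": 0, "ry": 0, "rz": 12.7, "claw": 0.085}, {"tx": 0.2, "ty": 0.5, "tz": 0.0, "rx": 0, "ry": 0, "rz": 12.7, "claw": 0.085}]}}

```text
clock: 1.3
eef_pos: [492.9, -74.4, 231.5]
tool_rot: [3.139, -0.004, 1.582]
force: [-0.8, -0.2, 0.3]
width: 85.0
```

Emit:
{"api": "apply_moves", "payload": {"increments": [{"tx": 0.134, "ty": 0.33, "tz": 0.0, "rx": 0, "ry": 0, "rz": 0, "claw": 0.085}, {"tx": 0.134, "ty": 0.33, "tz": 0.0, "rx": 0, "ry": 0, "rz": 0, "claw": 0.085}, {"tx": 0.134, "ty": 0.33, "tz": 0.0, "rx": 0, "ry": 0, "rz": 0, "claw": 0.085}, {"tx": 0.134, "ty": 0.33, "tz": 0.0, "rx": 0, "ry": 0, "rz": 0, "claw": 0.085}, {"tx": 0.134, "ty": 0.33, "tz": 0.0, "rx": 0, "ry": 0, "rz": 0, "claw": 0.085}, {"tx": 0.134, "ty": 0.33, "tz": 0.0, "rx": 0, "ry": 0, "rz": 0, "claw": 0.085}, {"tx": 0.134, "ty": 0.33, "tz": 0.0, "rx": 0, "ry": 0, "rz": 0, "claw": 0.085}, {"tx": 0.134, "ty": 0.33, "tz": -0.08, "rx": 0, "ry": 0, "rz": 0, "claw": 0.085}, {"tx": 0.134, "ty": 0.33, "tz": -0.08, "rx": 0, "ry": 0, "rz": 0, "claw": 0.085}, {"tx": 0.134, "ty": 0.33, "tz": -0.08, "rx": 0, "ry": 0, "rz": 0, "claw": 0.085}, {"tx": 0.134, "ty": 0.33, "tz": -0.08, "rx": 0, "ry": 0, "rz": 0, "claw": 0.085}]}}

```text
clock: 2.4
eef_pos: [625.0, 247.7, 151.3]
tool_rot: [-3.141, 0.001, 1.571]
force: [-0.1, 0.5, 0.1]
width: 85.2
```

```bash
cat >> h.py <<'E'
def wray(u,v,c):
    K=c['camera_matrix'];x,y=u-K[0,2],v-K[1,2];r=np.hypot(x,y);t=r/K[0,0]
    d=np.array([np.sin(t)*x/r,-np.sin(t)*y/r,-np.cos(t)]);return R.from_euler('xyz',c['attitude']).as_matrix()@d
def wun(u,v,z,c):
    d=wray(u,v,c);o=np.array(c['origin']);return o+d*(z-o[2])/d[2]
def wproj(p,c):
    K=c['camera_matrix'];q=R.from_euler('xyz',c['attitude']).as_matrix().T@(np.array(p,float)-c['origin'])
    t=np.arctan2(np.hypot(q[0],q[1]),-q[2]);a=np.arctan2(-q[1],q[0]);return K[0,2]+K[0,0]*t*np.cos(a),K[1,2]+K[0,0]*t*np.sin(a)
def wshot(name):
    import json
    c=calibration('wrist');im=get_image('wrist')[:,:,::-1].copy();cv2.imwrite(f'pics/{name}.png',im)
    json.dump({k:np.array(v).tolist() for k,v in c.items() if k in('camera_matrix','origin','attitude')},open(f'pics/{name}.json','w'));return im,c
def wload(name):
    import json
    return {k:np.array(v) for k,v in json.load(open(f'pics/{name}.json')).items()}
E
python3 - <<'E'
from h import *
im,c=wshot('w1');print(c)
s=read_state();print(s['eef_pos'],s['tool_rot'])
for p in([626,255,20],[487,237,74]):print(wproj(p,c))
E
```

```text
{'camera_matrix': array([[325.1922621 ,   0.        , 280.40726669],
       [  0.        , 325.1922621 , 208.28448147],
       [  0.        ,   0.        ,   1.        ]]), 'origin': array([625.01265063, 327.21763701, 294.38642009]), 'attitude': array([-0.31814093,  0.00186285,  0.00073068])}
[625.88614028 248.11892665 152.71588381] [ 3.13975652e+00 -5.26967386e-04  1.57086471e+00]
(np.float64(282.06526431927256), np.float64(188.52063146838515))
(np.float64(109.94449270982201), np.float64(228.81053020831231))
```

View pics/w1.png

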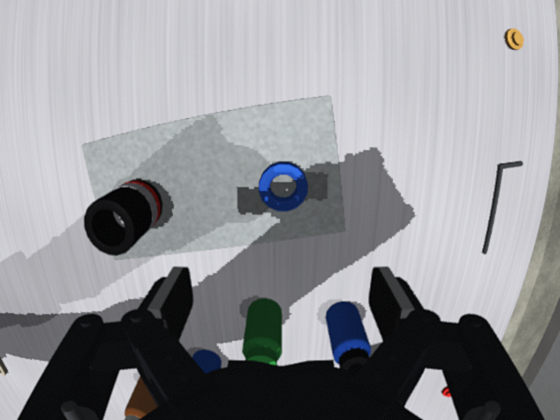

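The wrist view shows the spacer at about (283,187) and the sleeve's top rim at about (110,226), near the predicted positions. I'll fit the blue ring numerically.

Run:
```python
from h import *
im=cv2.imread('pics/w1.png');c=wload('w1')
h=cv2.cvtColor(im,cv2.COLOR_BGR2HSV)
m=cv2.inRange(h,(100,120,40),(130,255,255));m[:150]=0;m[225:]=0;m[:,:240]=0;m[:,330:]=0
cs=max(cv2.findContours(m,0,2)[0],key=cv2.contourArea);e=cv2.fitEllipse(cs);print(e,wun(*e[0],12,c),wun(*e[0],20,c))
# model fit of silhouette: hull of projected top+bottom circles
from scipy.optimize import minimize
a=np.linspace(0,6.28,60);m2=np.zeros_like(m);cv2.drawContours(m2,[cs],-1,255,-1)
def cost(p):
    P=[wproj([p[0]+22*np.cos(t),p[1]+22*np.sin(t),z],c) for z in(4,20) for t in a]
    k=np.zeros_like(m);cv2.fillPoly(k,[(cv2.convexHull(np.float32(P))*16).astype(np.int32)],255,8,4);return (cv2.absdiff(k,m2)/255.).sum()
r=minimize(cost,[626,255],method='Nelder-Mead',options={'initial_simplex':[[626,255],[630,255],[626,259]]});print(r.x,r.fun)
print('sleeve top',wun(110,226,74,c))
```

```text
((282.8078918457031, 186.2338409423828), (48.21755599975586, 48.59157180786133), 17.29709815979004) [626.68942513 255.01487034  12.        ] [626.64192215 257.06037286  20.        ]
[625.93382263 254.89181519] 210.0
sleeve top [487.54905535 239.4458619   74.        ]
```

Emit:
{"api": "apply_moves", "payload": {"increments": [{"tx": 0.0013, "ty": 0.0063, "tz": -0.045, "rx": 0, "ry": 0, "rz": 0, "claw": 0.085}, {"tx": 0.0013, "ty": 0.0063, "tz": -0.09, "rx": 0, "ry": 0, "rz": 0, "claw": 0.085}, {"tx": 0.0013, "ty": 0.0063, "tz": -0.12, "rx": 0, "ry": 0, "rz": 0, "claw": 0.085}, {"tx": 0.0013, "ty": 0.0063, "tz": -0.136, "rx": 0, "ry": 0, "rz": 0, "claw": 0.085}, {"tx": 0.0013, "ty": 0.0063, "tz": -0.145, "rx": 0, "ry": 0, "rz": 0, "claw": 0.085}, {"tx": 0.0013, "ty": 0.0063, "tz": -0.145, "rx": 0, "ry": 0, "rz": 0, "claw": 0.085}, {"tx": 0.0013, "ty": 0.0063, "tz": -0.145, "rx": 0, "ry": 0, "rz": 0, "claw": 0.03}, {"tx": 0.0013, "ty": 0.0063, "tz": -0.145, "rx": 0, "ry": 0, "rz": 0, "claw": 0.03}, {"tx": 0.0013, "ty": 0.0063, "tz": -0.145, "rx": 0, "ry": 0, "rz": 0, "claw": 0.03}, {"tx": 0.0013, "ty": 0.0063, "tz": -0.145, "rx": 0, "ry": 0, "rz": 0, "claw": 0.03}, {"tx": 0.0013, "ty": 0.0063, "tz": -0.145, "rx": 0, "ry": 0, "rz": 0, "claw": 0.03}, {"tx": 0.0013, "ty": 0.0063, "tz": -0.145, "rx": 0, "ry": 0, "rz": 0, "claw": 0.03}]}}

```text
clock: 3.65
eef_pos: [627.1, 255.4, 8.4]
tool_rot: [3.139, -0.001, 1.572]
force: [-1.9, -0.7, 6.1]
width: 41.5
```

Emit:
{"api": "apply_moves", "payload": {"increments": [{"tx": 0, "ty": 0, "tz": 0.001, "rx": 0, "ry": 0, "rz": 0, "claw": 0.03}, {"tx": 0, "ty": 0, "tz": 0.03, "rx": 0, "ry": 0, "rz": 0, "claw": 0.03}, {"tx": 0, "ty": 0, "tz": 0.07, "rx": 0, "ry": 0, "rz": 0, "claw": 0.03}, {"tx": 0, "ty": 0, "tz": 0.12, "rx": 0, "ry": 0, "rz": 0, "claw": 0.03}, {"tx": 0, "ty": 0, "tz": 0.16, "rx": 0, "ry": 0, "rz": 0, "claw": 0.03}, {"tx": 0, "ty": 0, "tz": 0.16, "rx": 0, "ry": 0, "rz": 0, "claw": 0.03}]}}

```text
clock: 4.25
eef_pos: [630.0, 257.1, 173.6]
tool_rot: [3.13, -0.006, 1.572]
force: [-0.2, 0.7, -0.7]
width: 41.1
```

Run:
```python
from h import *
im,c=wshot('w2');s=read_state();print(s['eef_pos'],s['tool_rot'],s['width'],s['force'])
cv2.imwrite('pics/w2c.png',cv2.resize(im[200:400,150:420],None,fx=2.5,fy=2.5))
```

```text
[628.17573148 256.03762053 170.30019827] [ 3.13485467e+00 -3.05381908e-03  1.57185741e+00] 41.08734923895522 [-0.97982137 -0.05760311 -0.25992724]
```

View pics/w2c.png

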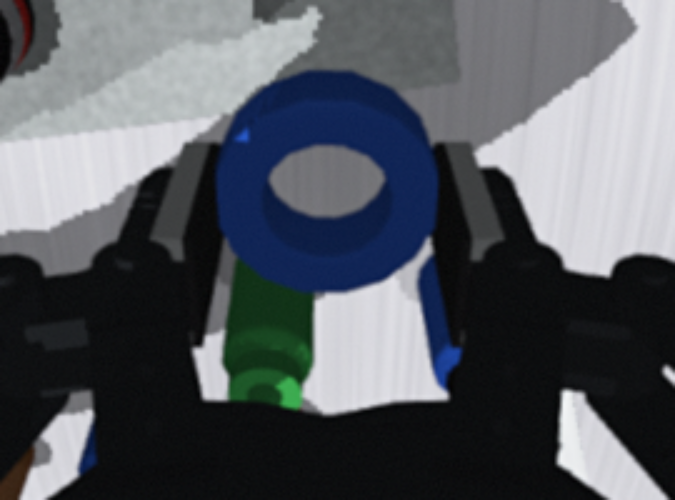

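The spacer is held centred between the pads and looks level. Next I'll carry it high, over the shaft.

Emit:
{"api": "apply_moves", "payload": {"increments": [{"tx": -0.012, "ty": -0.045, "tz": 0, "rx": 0, "ry": 0, "rz": 0, "claw": 0.03}, {"tx": -0.024, "ty": -0.09, "tz": 0, "rx": 0, "ry": 0, "rz": 0, "claw": 0.03}, {"tx": -0.036, "ty": -0.135, "tz": 0, "rx": 0, "ry": 0, "rz": 0, "claw": 0.03}, {"tx": -0.048, "ty": -0.18, "tz": 0, "rx": 0, "ry": 0, "rz": 0, "claw": 0.03}, {"tx": -0.06, "ty": -0.225, "tz": 0, "rx": 0, "ry": 0, "rz": 0, "claw": 0.03}, {"tx": -0.072, "ty": -0.27, "tz": 0, "rx": 0, "ry": 0, "rz": 0, "claw": 0.03}, {"tx": -0.084, "ty": -0.315, "tz": 0, "rx": 0, "ry": 0, "rz": 0, "claw": 0.03}, {"tx": -0.096, "ty": -0.36, "tz": 0, "rx": 0, "ry": 0, "rz": 0, "claw": 0.03}, {"tx": -0.108, "ty": -0.405, "tz": 0, "rx": 0, "ry": 0, "rz": 0, "claw": 0.03}, {"tx": -0.12, "ty": -0.45, "tz": 0, "rx": 0, "ry": 0, "rz": 0, "claw": 0.03}, {"tx": -0.13, "ty": -0.49, "tz": 0, "rx": 0, "ry": 0, "rz": 0, "claw": 0.03}, {"tx": -0.135, "ty": -0.508, "tz": 0, "rx": 0, "ry": 0, "rz": 0, "claw": 0.03}]}}

```text
clock: 5.5
eef_pos: [487.9, -257.9, 164.8]
tool_rot: [-3.138, 0.001, 1.566]
force: [-0.4, -0.0, -0.2]
width: 41.4
```

Emit:
{"api": "apply_moves", "payload": {"increments": [{"tx": 0, "ty": 0, "tz": 0, "rx": 0, "ry": 0, "rz": 0, "claw": 0.03}, {"tx": 0, "ty": 0, "tz": 0, "rx": 0, "ry": 0, "rz": 0, "claw": 0.03}, {"tx": 0, "ty": 0, "tz": 0, "rx": 0, "ry": 0, "rz": 0, "claw": 0.03}, {"tx": 0, "ty": 0, "tz": 0, "rx": 0, "ry": 0, "rz": 0, "claw": 0.03}]}}

```text
clock: 5.9
eef_pos: [491.7, -251.1, 166.2]
tool_rot: [-3.142, -0.001, 1.575]
force: [-0.0, 0.6, -0.3]
width: 41.0
```

Run:
```python
from h import *
im,c=wshot('w3');s=read_state();print(s['eef_pos'],s['tool_rot'],s['width'],s['force'])
t=get_image('top')[:,:,::-1].copy();sc=get_image('scene')[:,:,::-1].copy()
cv2.imwrite('pics/t3.png',t);cv2.imwrite('pics/s3.png',sc)
w=cv2.resize(im[180:330,180:380],None,fx=2.5,fy=2.5)
u,v=map(int,proj('scene',[491,-253,140]));print('sc crop',u-40,v-40)
a=cv2.resize(sc[v-40:v+40,u-40:u+40],None,fx=3.75,fy=3.75)
b=np.zeros((375,300,3),np.uint8);b[:300]=a[:300,:300]
cv2.imwrite('pics/w3c.png',np.hstack([w,b]))
```

```text
[ 491.66002955 -251.3588408   166.27234167] [ 3.14151819e+00 -6.79319715e-04  1.57476791e+00] 41.27346292849504 [-0.39375118 -0.0845583  -0.3516724 ]
sc crop 210 71
```

View pics/w3c.png

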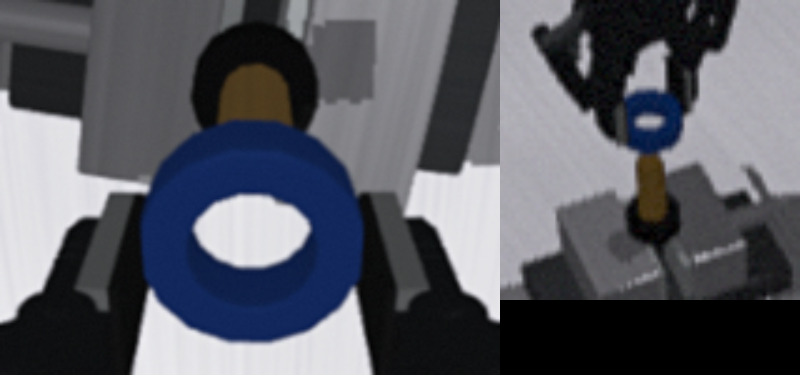

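The ring is centred about x=252 in the wrist crop, with the shaft and shoulder behind it at about x=255, so the x error is about 1 mm. I'll fit the ring and shoulder outlines for both axes.

```bash
cat > fit.py <<'E'
from h import *
from scipy.optimize import minimize
a=np.linspace(0,6.28,60)
def ringmask(im,u0,u1,v0,v1):
    h=cv2.cvtColor(im,cv2.COLOR_BGR2HSV);m=cv2.inRange(h,(105,100,30),(130,255,255));k=np.zeros_like(m);k[v0:v1,u0:u1]=m[v0:v1,u0:u1]
    cs=max(cv2.findContours(k,0,2)[0],key=cv2.contourArea);k[:]=0;cv2.drawContours(k,[cs],-1,255,-1);return k
def sil(P,sh,k=4):
    m=np.zeros((sh[0]*k,sh[1]*k),np.uint8);cv2.fillPoly(m,[((cv2.convexHull(np.float32(P))+.5)*k*16-8).astype(np.int32)],255,8,4);return cv2.resize(m,sh[::-1],interpolation=cv2.INTER_AREA)
def ringpts(p,pr,hgt=16,r=22,t=None):
    M=R.from_euler('xy',t if t is not None else [0,0]).as_matrix();return [pr(np.array(p)+M@[r*np.cos(q),r*np.sin(q),z]) for z in(0,hgt) for q in a]
def fit(mask,pr,x0,step,full):
    f=lambda p:(cv2.absdiff(sil(ringpts(full(p)[0],pr,t=full(p)[1]),mask.shape),mask)/255.).sum()
    S=np.vstack([x0]+[np.array(x0)+np.eye(len(x0))[i]*step[i] for i in range(len(x0))])
    r=minimize(f,x0,method='Nelder-Mead',options={'initial_simplex':S,'xatol':.01,'fatol':.1,'maxiter':400});return r.x,r.fun
E
python3 - <<'E'
from fit import *
im=cv2.imread('pics/w3.png');c=wload('w3');pw=lambda p:wproj(p,c)
m=ringmask(im,225,335,215,325);print('area',(m>0).sum())
print('wrist xyz+tiltx',fit(m,pw,[491,-252,163,0.],[3,3,3,.1],lambda p:(p[:3],[p[3],0])))
print('wrist xy, z163',fit(m,pw,[491,-252],[3,3],lambda p:([*p,163],[0,0])))
for n in('scene','top'):
    i2=cv2.imread(f'pics/{n[0]}3.png');pr=lambda p:proj(n,p);u,v=map(int,pr([491,-253,171]))
    m=ringmask(i2,u-25,u+25,v-25,v+25);print(n,(m>0).sum(),fit(m,pr,[491,-252],[3,3],lambda p:([*p,163],[0,0])))
# shoulder dark circle upper arc in wrist crop: points read from crop
P=[(192,90),(318,90),(255,22),(205,52),(305,52)]
Q=np.array([wun(180+(x+.5)/2.5-.5,180+(y+.5)/2.5-.5,85,c)[:2] for x,y in P])
from scipy.optimize import least_squares
print('shoulder',least_squares(lambda o:np.hypot(*(Q-o).T)-19,[491,-253]).x,Q.round(1))
for x,y in((219,105),(290,105)):print(wun(180+x/2.5,180+y/2.5,105,c))
E
```

```text
area 6357
wrist xyz+tiltx (array([ 4.91402454e+02, -2.52854323e+02,  1.57109232e+02,  1.07478627e-01]), np.float64(136.58823529411762))
wrist xy, z163 (array([ 491.3158344 , -251.36215407]), np.float64(618.2509803921569))Traceback (most recent call last):
  File "<stdin>", line 8, in <module>
  File "fit.py", line 14, in fit
    r=minimize(f,x0,method='Nelder-Mead',options={'initial_simplex':S,'xatol':.01,'fatol':.1,'maxiter':400});return r.x,r.fun
    res = _minimize_neldermead(fun, x0, args, callback, bounds=bounds,
                               **options)
    fsim[j] = func(sim[j])
              ~~~~^^^^^^^^
    fx = function(np.copy(x), *(wrapper_args + args))
  File "fit.py", line 12, in <lambda>
    f=lambda p:(cv2.absdiff(sil(ringpts(full(p)[0],pr,t=full(p)[1]),mask.shape),mask)/255.).sum()
                                ~~~~~~~^^^^^^^^^^^^^^^^^^^^^^^^^^^^
  File "fit.py", line 10, in ringpts
    M=R.from_euler('xy',t if t is not None else [0,0]).as_matrix();return [pr(np.array(p)+M@[r*np.cos(q),r*np.sin(q),z]) for z in(0,hgt) for q in a]
                                                                           ~~^^^^^^^^^^^^^^^^^^^^^^^^^^^^^^^^^^^^^^^^^^^
  File "<stdin>", line 7, in <lambda>
  File "h.py", line 10, in proj
    K,o,M=cam(n);q=M.T@(np.array(p,float)-o);return K[0,2]+K[0,0]*q[0]/-q[2],K[1,2]-K[1,1]*q[1]/-q[2]
          ~~~^^^
  File "h.py", line 5, in cam
    c=calibration(n);return c['camera_matrix'],np.array(c['origin']),R.from_euler('xyz',c['attitude']).as_matrix()
ValueError: time passes only in moves, steps and waits
```

```bash
sed -i 's/^def cam(n):/import functools\n@functools.lru_cache\ndef cam(n):/' h.py
python3 - <<'E'
from fit import *
im=cv2.imread('pics/w3.png');c=wload('w3');pw=lambda p:wproj(p,c)
m=ringmask(im,225,335,215,325)
print('tilt0',fit(m,pw,[491,-252,160],[3,3,3],lambda p:(p[:3],[0,0])))
print('z162',fit(m,pw,[491,-252,0.],[3,3,.1],lambda p:([*p[:2],162],[p[2],0])))
for n in('scene','top'):
    i2=cv2.imread(f'pics/{n[0]}3.png');pr=lambda p:proj(n,p);u,v=map(int,pr([491,-253,171]))
    m=ringmask(i2,u-25,u+25,v-25,v+25);print(n,(m>0).sum(),[fit(m,pr,[491,-252],[3,3],lambda p:([*p,z],[0,0])) for z in(158,163)])
P=[(192,90),(318,90),(255,22),(205,52),(305,52)]
Q=np.array([wun(180+(x+.5)/2.5-.5,180+(y+.5)/2.5-.5,85,c)[:2] for x,y in P])
from scipy.optimize import least_squares
print('shoulder',least_squares(lambda o:np.hypot(*(Q-o).T)-19,[491,-253]).x,Q.round(1))
for x,y in((219,105),(290,105)):print(wun(180+x/2.5,180+y/2.5,105,c))
E
```

```text
tilt0 (array([ 491.38839386, -254.24472097,  155.37149629]), np.float64(139.44313725490196))
z162 (array([ 4.91404653e+02, -2.49775003e+02,  2.16946723e-01]), np.float64(284.5411764705882))
scene 212 [(array([ 488.58099365, -257.19689941]), np.float64(72.01176470588236)), (array([ 490.415802  , -253.13328552]), np.float64(76.58823529411765))]
top 45 [(array([ 491.09375, -249.75   ]), np.float64(251.21568627450978)), (array([ 494.77929688, -250.09863281]), np.float64(253.74901960784314))]
shoulder [ 492.35052095 -250.37708152] [[ 473.9 -251.1]
 [ 510.8 -250.9]
 [ 492.2 -230.4]
 [ 477.9 -239.4]
 [ 506.7 -239.3]]
[ 482.81766858 -248.43686472  105.        ]
[ 501.89103482 -248.34248944  105.        ]
```

Emit:
{"api": "apply_moves", "payload": {"increments": [{"tx": 0.0008, "ty": 0.001, "tz": -0.01, "rx": 0, "ry": 0, "rz": 0, "claw": 0.03}, {"tx": 0.0008, "ty": 0.001, "tz": -0.02, "rx": 0, "ry": 0, "rz": 0, "claw": 0.03}, {"tx": 0.0008, "ty": 0.001, "tz": -0.027, "rx": 0, "ry": 0, "rz": 0, "claw": 0.03}, {"tx": 0.0008, "ty": 0.001, "tz": -0.027, "rx": 0, "ry": 0, "rz": 0, "claw": 0.03}, {"tx": 0.0008, "ty": 0.001, "tz": -0.027, "rx": 0, "ry": 0, "rz": 0, "claw": 0.03}]}}

```text
clock: 6.55
eef_pos: [491.8, -251.9, 138.9]
tool_rot: [-3.141, -0.0, 1.572]
force: [-0.8, -0.4, 0.0]
width: 41.1
```

Run:
```python
from h import *
im,c=wshot('w4');s=read_state();print(s['eef_pos'],s['force'],s['width'])
sc=get_image('scene')[:,:,::-1].copy();cv2.imwrite('pics/s4.png',sc)
w=cv2.resize(im[220:340,225:335],None,fx=4,fy=4,interpolation=cv2.INTER_CUBIC)
a=cv2.resize(sc[75:135,220:280],(360,360),interpolation=cv2.INTER_CUBIC)
b=np.zeros((480,360,3),np.uint8);b[:360]=a
cv2.imwrite('pics/w4c.png',cv2.convertScaleAbs(np.hstack([w,b]),alpha=1.5))
```

```text
[ 491.99953989 -252.04511012  139.24096067] [ 0.24973996 -0.19596458 -0.05678937] 41.31343143504716
```

View pics/w4c.png

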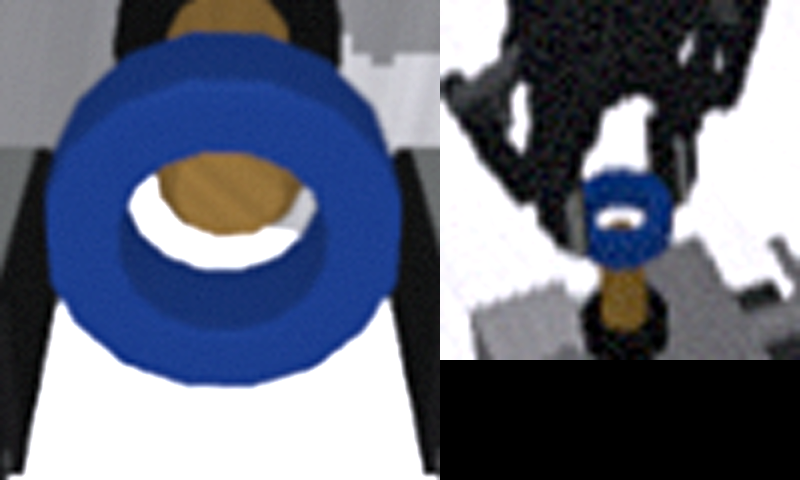

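Run:
```python
from fit import *
c=wload('w4');g=lambda x,y,z:wun(225+(x+.5)/4-.5,220+(y+.5)/4-.5,z,c)
print('shaft top -y edge',g(230,235,135),'=> axis y +7')
for zb in(130,132.5,135):
    print(zb,'bore bottom edge',g(224,270,zb)[1]+12,'bore top +y edge',g(222,150,zb+16)[1]-12,'outer top -y',g(224,386,zb+16)[1]+22,'outer bot +y',g(222,31,zb)[1]-22,'w',g(401,210,zb+16)[0]-g(47,210,zb+16)[0])
m=ringmask(cv2.imread('pics/w4.png'),232,330,222,322)
print(fit(m,lambda p:wproj(p,c),[492,-252,134],[3,3,3],lambda p:(p[:3],[0,0])))
```

```text
shaft top -y edge [ 492.4668837  -259.27575526  135.        ] => axis y +7
130 bore bottom edge -255.82812204575254 bore top +y edge -253.24155352544287 outer top -y -253.75738177875036 outer bot +y -254.58005373877816 w 42.53714902079588
132.5 bore bottom edge -254.26289809995376 bore top +y edge -251.9806426878218 outer top -y -251.86254413639813 outer bot +y -253.59411371178066 w 41.75590052334633
135 bore bottom edge -252.69767415415492 bore top +y edge -250.71973185020073 outer top -y -249.96770649404596 outer bot +y -252.60817368478314 w 40.97465202589666
(array([ 491.51587127, -254.87237522,  128.6514329 ]), np.float64(156.8549019607843))
```

Wrist view: the shaft tip is visible inside the bore (crop centre x≈230 against bore 222), about +1 mm in x. The y offset is about 0–2 mm. I'll correct and lower step by step, watching the force.

Emit:
{"api": "apply_moves", "payload": {"increments": [{"tx": 0.001, "ty": 0.001, "tz": 0, "rx": 0, "ry": 0, "rz": 0, "claw": 0.03}, {"tx": 0.001, "ty": 0.001, "tz": -0.005, "rx": 0, "ry": 0, "rz": 0, "claw": 0.03}, {"tx": 0.001, "ty": 0.001, "tz": -0.01, "rx": 0, "ry": 0, "rz": 0, "claw": 0.03}, {"tx": 0.001, "ty": 0.001, "tz": -0.014, "rx": 0, "ry": 0, "rz": 0, "claw": 0.03}, {"tx": 0.001, "ty": 0.001, "tz": -0.014, "rx": 0, "ry": 0, "rz": 0, "claw": 0.03}, {"tx": 0.001, "ty": 0.001, "tz": -0.014, "rx": 0, "ry": 0, "rz": 0, "claw": 0.03}]}}

```text
clock: 7.25
eef_pos: [492.8, -251.0, 125.1]
tool_rot: [-3.141, -0.0, 1.572]
force: [0.2, 0.1, -0.8]
width: 41.3
```

Run:
```python
from h import *
im,c=wshot('w5');s=read_state();print(s['eef_pos'],s['force'],s['torque'],s['width'])
w=cv2.resize(im[220:340,225:335],None,fx=4,fy=4,interpolation=cv2.INTER_CUBIC)
cv2.imwrite('pics/w5c.png',cv2.convertScaleAbs(w,alpha=1.5))
```

```text
[ 492.9445482  -250.98023724  125.26585367] [-0.3726105  -0.21145862 -0.56376203] [-0.02200461  0.03961234  0.06295156] 41.08543620963239
```

View pics/w5c.png

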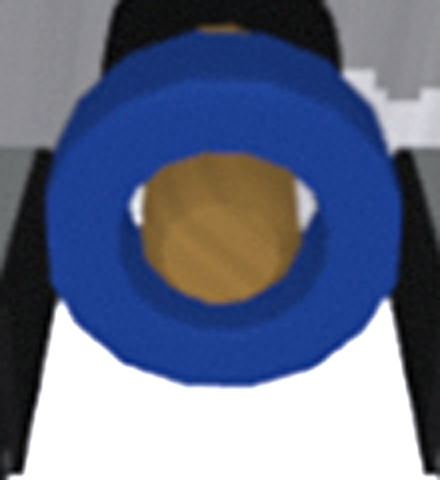

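The shaft is now inside the bore and centred in x (222 against 222). It looks slightly toward −y, so I'll shift y by −1 mm and continue down.

Emit:
{"api": "apply_moves", "payload": {"increments": [{"tx": 0, "ty": -0.001, "tz": -0.004, "rx": 0, "ry": 0, "rz": 0, "claw": 0.03}, {"tx": 0, "ty": -0.001, "tz": -0.01, "rx": 0, "ry": 0, "rz": 0, "claw": 0.03}, {"tx": 0, "ty": -0.001, "tz": -0.016, "rx": 0, "ry": 0, "rz": 0, "claw": 0.03}, {"tx": 0, "ty": -0.001, "tz": -0.022, "rx": 0, "ry": 0, "rz": 0, "claw": 0.03}, {"tx": 0, "ty": -0.001, "tz": -0.027, "rx": 0, "ry": 0, "rz": 0, "claw": 0.03}, {"tx": 0, "ty": -0.001, "tz": -0.027, "rx": 0, "ry": 0, "rz": 0, "claw": 0.03}, {"tx": 0, "ty": -0.001, "tz": -0.027, "rx": 0, "ry": 0, "rz": 0, "claw": 0.03}]}}

```text
clock: 8.0
eef_pos: [492.9, -252.0, 98.2]
tool_rot: [-3.141, -0.0, 1.572]
force: [-0.1, 0.4, -0.9]
width: 41.3
```

Emit:
{"api": "apply_moves", "payload": {"increments": [{"tx": 0, "ty": 0, "tz": -0.001, "rx": 0, "ry": 0, "rz": 0, "claw": 0.03}, {"tx": 0, "ty": 0, "tz": -0.002, "rx": 0, "ry": 0, "rz": 0, "claw": 0.03}, {"tx": 0, "ty": 0, "tz": -0.003, "rx": 0, "ry": 0, "rz": 0, "claw": 0.03}, {"tx": 0, "ty": 0, "tz": -0.003, "rx": 0, "ry": 0, "rz": 0, "claw": 0.03}]}}

```text
clock: 8.4
eef_pos: [492.8, -252.0, 95.3]
tool_rot: [-3.142, -0.0, 1.572]
force: [-0.0, 0.4, -0.2]
width: 41.3
```

Emit:
{"api": "apply_moves", "payload": {"increments": [{"tx": 0, "ty": 0, "tz": -0.001, "rx": 0, "ry": 0, "rz": 0, "claw": 0.03}, {"tx": 0, "ty": 0, "tz": -0.002, "rx": 0, "ry": 0, "rz": 0, "claw": 0.03}, {"tx": 0, "ty": 0, "tz": -0.003, "rx": 0, "ry": 0, "rz": 0, "claw": 0.03}, {"tx": 0, "ty": 0, "tz": -0.003, "rx": 0, "ry": 0, "rz": 0, "claw": 0.03}]}}

```text
clock: 8.8
eef_pos: [492.8, -252.0, 92.1]
tool_rot: [-3.141, -0.0, 1.572]
force: [-0.1, -0.7, -1.0]
width: 41.1
```

Emit:
{"api": "apply_moves", "payload": {"increments": [{"tx": 0, "ty": 0, "tz": -0.001, "rx": 0, "ry": 0, "rz": 0, "claw": 0.03}, {"tx": 0, "ty": 0, "tz": -0.002, "rx": 0, "ry": 0, "rz": 0, "claw": 0.03}, {"tx": 0, "ty": 0, "tz": -0.002, "rx": 0, "ry": 0, "rz": 0, "claw": 0.03}]}}

```text
clock: 9.1
eef_pos: [492.8, -252.0, 90.2]
tool_rot: [-3.141, -0.0, 1.572]
force: [0.6, 0.3, -0.3]
width: 41.3
```

Emit:
{"api": "apply_moves", "payload": {"increments": [{"tx": 0, "ty": 0, "tz": -0.001, "rx": 0, "ry": 0, "rz": 0, "claw": 0.03}, {"tx": 0, "ty": 0, "tz": -0.001, "rx": 0, "ry": 0, "rz": 0, "claw": 0.03}]}}

```text
clock: 9.3
eef_pos: [493.0, -252.1, 89.5]
tool_rot: [3.141, 0.0, 1.572]
force: [-0.0, 0.7, 2.1]
width: 41.3
```

Emit:
{"api": "apply_moves", "payload": {"increments": [{"tx": 0, "ty": 0, "tz": -0.001, "rx": 0, "ry": 0, "rz": 0, "claw": 0.03}, {"tx": 0, "ty": 0, "tz": -0.001, "rx": 0, "ry": 0, "rz": 0, "claw": 0.03}]}}

```text
clock: 9.5
eef_pos: [493.0, -252.1, 89.4]
tool_rot: [3.141, 0.001, 1.572]
force: [-2.6, 0.6, 10.2]
width: 41.1
```

Emit:
{"api": "apply_moves", "payload": {"increments": [{"tx": 0, "ty": 0, "tz": -0.001, "rx": 0, "ry": 0, "rz": 0, "claw": 0.03}, {"tx": 0, "ty": 0, "tz": -0.001, "rx": 0, "ry": 0, "rz": 0, "claw": 0.03}]}}

```text
clock: 9.7
eef_pos: [493.0, -252.1, 89.3]
tool_rot: [3.141, 0.001, 1.572]
force: [-4.3, 2.0, 18.3]
width: 41.2
```

Contact came at TCP z≈89.5, consistent with the ring's bottom sitting on the shoulder. I'll relax the push, release and rise.

Emit:
{"api": "apply_moves", "payload": {"increments": [{"tx": 0, "ty": 0, "tz": 0.002, "rx": 0, "ry": 0, "rz": 0, "claw": 0.03}, {"tx": 0, "ty": 0, "tz": 0.002, "rx": 0, "ry": 0, "rz": 0, "claw": 0.055}, {"tx": 0, "ty": 0, "tz": 0.002, "rx": 0, "ry": 0, "rz": 0, "claw": 0.075}, {"tx": 0, "ty": 0, "tz": 0.002, "rx": 0, "ry": 0, "rz": 0, "claw": 0.075}, {"tx": 0, "ty": 0, "tz": 0.002, "rx": 0, "ry": 0, "rz": 0, "claw": 0.075}, {"tx": 0, "ty": 0, "tz": 0.002, "rx": 0, "ry": 0, "rz": 0, "claw": 0.075}, {"tx": 0, "ty": 0, "tz": 0.03, "rx": 0, "ry": 0, "rz": 0, "claw": 0.075}, {"tx": 0, "ty": 0, "tz": 0.075, "rx": 0, "ry": 0, "rz": 0, "claw": 0.075}, {"tx": 0, "ty": 0, "tz": 0.085, "rx": 0, "ry": 0, "rz": 0, "claw": 0.085}, {"tx": 0, "ty": 0, "tz": 0.085, "rx": 0, "ry": 0, "rz": 0, "claw": 0.085}]}}

```text
clock: 10.7
eef_pos: [494.2, -252.6, 174.2]
tool_rot: [3.138, 0.002, 1.572]
force: [0.6, 0.1, -0.4]
width: 85.0
```

Run:
```python
from h import *
im,c=wshot('w6');s=read_state();print(s['eef_pos'],s['force'],s['width'])
sc=get_image('scene')[:,:,::-1].copy();cv2.imwrite('pics/s6.png',sc)
w=cv2.resize(im[150:330,190:370],None,fx=2.5,fy=2.5,interpolation=cv2.INTER_CUBIC)
a=cv2.resize(sc[90:150,215:275],(300,300),interpolation=cv2.INTER_CUBIC)
b=np.zeros((450,300,3),np.uint8);b[:300]=a
cv2.imwrite('pics/w6c.png',cv2.convertScaleAbs(np.hstack([w,b]),alpha=1.4))
```

```text
[ 492.97348513 -252.25955053  172.57716263] [-0.23168436  0.76586528 -0.82112169] 85.24814985955037
```

View pics/w6c.png

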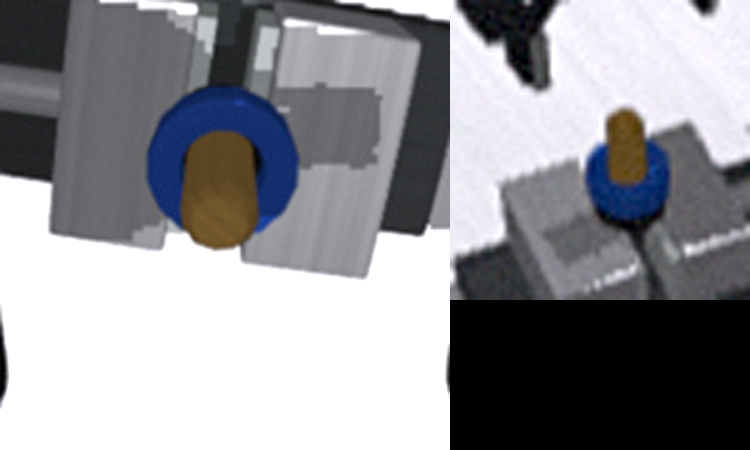

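The ring lies flat round the shaft on the shoulder in both views, and the fingers are clear. The shaft top in the wrist crop is at about (221,221). Now to the sleeve.

Emit:
{"api": "apply_moves", "payload": {"increments": [{"tx": -0.005, "ty": 0.045, "tz": 0, "rx": 0, "ry": 0, "rz": 0, "claw": 0.085}, {"tx": -0.005, "ty": 0.09, "tz": 0, "rx": 0, "ry": 0, "rz": 0, "claw": 0.085}, {"tx": -0.005, "ty": 0.135, "tz": 0, "rx": 0, "ry": 0, "rz": 0, "claw": 0.085}, {"tx": -0.005, "ty": 0.18, "tz": 0, "rx": 0, "ry": 0, "rz": 0, "claw": 0.085}, {"tx": -0.005, "ty": 0.225, "tz": 0, "rx": 0, "ry": 0, "rz": 0, "claw": 0.085}, {"tx": -0.005, "ty": 0.27, "tz": 0, "rx": 0, "ry": 0, "rz": 0, "claw": 0.085}, {"tx": -0.005, "ty": 0.315, "tz": 0, "rx": 0, "ry": 0, "rz": 0, "claw": 0.085}, {"tx": -0.005, "ty": 0.36, "tz": 0, "rx": 0, "ry": 0, "rz": 0, "claw": 0.085}, {"tx": -0.005, "ty": 0.405, "tz": 0, "rx": 0, "ry": 0, "rz": 0, "claw": 0.085}, {"tx": -0.005, "ty": 0.45, "tz": 0, "rx": 0, "ry": 0, "rz": 0, "claw": 0.085}, {"tx": -0.005, "ty": 0.488, "tz": 0, "rx": 0, "ry": 0, "rz": 0, "claw": 0.085}, {"tx": -0.005, "ty": 0.488, "tz": 0, "rx": 0, "ry": 0, "rz": 0, "claw": 0.085}]}}

```text
clock: 12.0
eef_pos: [485.9, 243.1, 170.9]
tool_rot: [-3.14, -0.004, 1.581]
force: [-0.4, -1.1, -0.6]
width: 84.8
```

Emit:
{"api": "apply_moves", "payload": {"increments": [{"tx": 0, "ty": 0, "tz": 0, "rx": 0, "ry": 0, "rz": 0, "claw": 0.085}, {"tx": 0, "ty": 0, "tz": 0, "rx": 0, "ry": 0, "rz": 0, "claw": 0.085}]}}

```text
clock: 12.2
eef_pos: [487.4, 234.0, 171.0]
tool_rot: [-3.139, 0.002, 1.571]
force: [0.4, -0.3, -0.8]
width: 84.9
```

Run:
```python
from h import *
c=wload('w6');f=lambda x,y,z:wun(190+(x+.5)/2.5-.5,150+(y+.5)/2.5-.5,z,c)
print('shaft from w6',f(221.5,221,135), 'lower edge+7',f(221,248,135)[1]+7)
im,c=wshot('w7');s=read_state();print(s['eef_pos'],s['tool_rot'])
print(wproj([487.5,238,74],c))
w=im[120:300,170:390];cv2.imwrite('pics/w7c.png',cv2.convertScaleAbs(cv2.resize(w,None,fx=3,fy=3,interpolation=cv2.INTER_CUBIC),alpha=1.6,beta=15))
```

```text
shaft from w6 [ 492.82434188 -252.31181419  135.        ] lower edge+7 -252.61963113580583
[487.67288141 233.76684064 171.34696517] [-3.13987519e+00  2.07811493e-03  1.56975749e+00]
(np.float64(281.2518534337759), np.float64(203.68411033582606))
```

View pics/w7c.png

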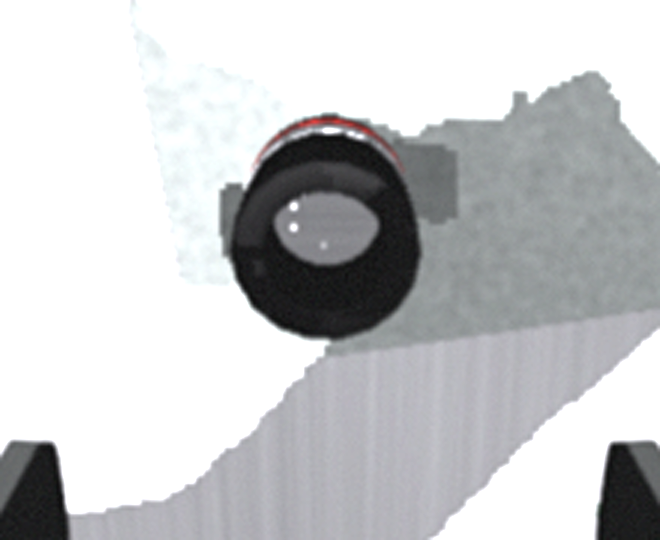

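The sleeve rim spans x 232–420 and its lower edge is at y≈340 in the crop. The base's far edge is at y≈116.

Run:
```python
from h import *
c=wload('w7');f=lambda x,y,z:wun(170+(x+.5)/3-.5,120+(y+.5)/3-.5,z,c)
for z in(74,70):print(z,f(232,245,z),f(420,245,z),f(326,340,z)[1]+25)
print('base',f(330,116,4)[1]-25,'bore top +y edge at bottom?',f(326,190,4)[1]-16)
```

```text
74 [460.94954222 239.89218341  74.        ] [509.49326294 239.9446059   74.        ] 238.43849550658214
70 [460.50464292 238.66154907  70.        ] [509.8573406  238.71484518  70.        ] 236.7670127175557
base 236.73241032324825 bore top +y edge at bottom? 221.19387102696277
```

Emit:
{"api": "apply_moves", "payload": {"increments": [{"tx": -0.0025, "ty": 0.0015, "tz": 0, "rx": 0, "ry": 0, "rz": 0, "claw": 0.085}, {"tx": -0.0025, "ty": 0.0015, "tz": -0.04, "rx": 0, "ry": 0, "rz": 0, "claw": 0.085}, {"tx": -0.0025, "ty": 0.0015, "tz": -0.08, "rx": 0, "ry": 0, "rz": 0, "claw": 0.085}, {"tx": -0.0025, "ty": 0.0015, "tz": -0.115, "rx": 0, "ry": 0, "rz": 0, "claw": 0.085}, {"tx": -0.0025, "ty": 0.0015, "tz": -0.132, "rx": 0, "ry": 0, "rz": 0, "claw": 0.085}, {"tx": -0.0025, "ty": 0.0015, "tz": -0.132, "rx": 0, "ry": 0, "rz": 0, "claw": 0.06}, {"tx": -0.0025, "ty": 0.0015, "tz": -0.132, "rx": 0, "ry": 0, "rz": 0, "claw": 0.035}, {"tx": -0.0025, "ty": 0.0015, "tz": -0.132, "rx": 0, "ry": 0, "rz": 0, "claw": 0.035}, {"tx": -0.0025, "ty": 0.0015, "tz": -0.132, "rx": 0, "ry": 0, "rz": 0, "claw": 0.035}, {"tx": -0.0025, "ty": 0.0015, "tz": -0.132, "rx": 0, "ry": 0, "rz": 0, "claw": 0.035}, {"tx": -0.0025, "ty": 0.0015, "tz": -0.132, "rx": 0, "ry": 0, "rz": 0, "claw": 0.035}, {"tx": -0.0025, "ty": 0.0015, "tz": -0.132, "rx": 0, "ry": 0, "rz": 0, "claw": 0.035}]}}

```text
clock: 13.45
eef_pos: [486.3, 237.7, 41.7]
tool_rot: [3.139, -0.001, 1.572]
force: [-0.9, -1.1, 7.0]
width: 48.1
```

Emit:
{"api": "apply_moves", "payload": {"increments": [{"tx": 0, "ty": 0, "tz": 0.01, "rx": 0, "ry": 0, "rz": 0, "claw": 0.035}, {"tx": 0, "ty": 0, "tz": 0.04, "rx": 0, "ry": 0, "rz": 0, "claw": 0.035}, {"tx": 0, "ty": 0, "tz": 0.08, "rx": 0, "ry": 0, "rz": 0, "claw": 0.035}, {"tx": 0, "ty": 0, "tz": 0.12, "rx": 0, "ry": 0, "rz": 0, "claw": 0.035}, {"tx": 0, "ty": 0, "tz": 0.16, "rx": 0, "ry": 0, "rz": 0, "claw": 0.035}, {"tx": 0, "ty": 0, "tz": 0.17, "rx": 0, "ry": 0, "rz": 0, "claw": 0.035}, {"tx": 0, "ty": 0, "tz": 0.17, "rx": 0, "ry": 0, "rz": 0, "claw": 0.035}, {"tx": 0, "ty": 0, "tz": 0.17, "rx": 0, "ry": 0, "rz": 0, "claw": 0.035}, {"tx": 0, "ty": 0, "tz": 0.17, "rx": 0, "ry": 0, "rz": 0, "claw": 0.035}]}}

```text
clock: 14.35
eef_pos: [484.2, 236.7, 208.5]
tool_rot: [-3.138, 0.002, 1.572]
force: [0.7, -0.6, -2.2]
width: 47.7
```

Sleeve held (width 48, weight felt). Now carrying it high over the bottles to the shaft.

Emit:
{"api": "apply_moves", "payload": {"increments": [{"tx": 0.0005, "ty": -0.02, "tz": 0, "rx": 0, "ry": 0, "rz": 0, "claw": 0.035}, {"tx": 0.001, "ty": -0.06, "tz": 0, "rx": 0, "ry": 0, "rz": 0, "claw": 0.035}, {"tx": 0.002, "ty": -0.105, "tz": 0, "rx": 0, "ry": 0, "rz": 0, "claw": 0.035}, {"tx": 0.003, "ty": -0.15, "tz": 0, "rx": 0, "ry": 0, "rz": 0, "claw": 0.035}, {"tx": 0.004, "ty": -0.195, "tz": 0, "rx": 0, "ry": 0, "rz": 0, "claw": 0.035}, {"tx": 0.005, "ty": -0.24, "tz": 0, "rx": 0, "ry": 0, "rz": 0, "claw": 0.035}, {"tx": 0.006, "ty": -0.285, "tz": 0, "rx": 0, "ry": 0, "rz": 0, "claw": 0.035}, {"tx": 0.0065, "ty": -0.33, "tz": 0, "rx": 0, "ry": 0, "rz": 0, "claw": 0.035}, {"tx": 0.007, "ty": -0.375, "tz": 0, "rx": 0, "ry": 0, "rz": 0, "claw": 0.035}, {"tx": 0.007, "ty": -0.42, "tz": 0, "rx": 0, "ry": 0, "rz": 0, "claw": 0.035}, {"tx": 0.007, "ty": -0.46, "tz": 0, "rx": 0, "ry": 0, "rz": 0, "claw": 0.035}, {"tx": 0.007, "ty": -0.48, "tz": 0, "rx": 0, "ry": 0, "rz": 0, "claw": 0.035}]}}

```text
clock: 15.55
eef_pos: [490.5, -247.1, 208.3]
tool_rot: [-3.138, 0.001, 1.567]
force: [-1.0, 1.0, -2.0]
width: 47.4
```

Emit:
{"api": "apply_moves", "payload": {"increments": [{"tx": 0, "ty": -0.01, "tz": 0, "rx": 0, "ry": 0, "rz": 0, "claw": 0.035}, {"tx": 0, "ty": -0.01, "tz": 0, "rx": 0, "ry": 0, "rz": 0, "claw": 0.035}, {"tx": 0, "ty": -0.01, "tz": 0, "rx": 0, "ry": 0, "rz": 0, "claw": 0.035}, {"tx": 0, "ty": -0.01, "tz": -0.008, "rx": 0, "ry": 0, "rz": 0, "claw": 0.035}, {"tx": 0, "ty": -0.01, "tz": -0.014, "rx": 0, "ry": 0, "rz": 0, "claw": 0.035}, {"tx": 0, "ty": -0.01, "tz": -0.014, "rx": 0, "ry": 0, "rz": 0, "claw": 0.035}, {"tx": 0, "ty": -0.01, "tz": -0.014, "rx": 0, "ry": 0, "rz": 0, "claw": 0.035}]}}

```text
clock: 16.25
eef_pos: [492.4, -251.9, 196.0]
tool_rot: [-3.141, -0.0, 1.573]
force: [0.3, 0.0, -1.3]
width: 47.9
```

Run:
```python
from h import *
im,c=wshot('w8');s=read_state();print(s['eef_pos'],s['tool_rot'],s['force'],s['width'])
sc=get_image('scene')[:,:,::-1].copy();cv2.imwrite('pics/s8.png',sc)
print([wproj([492.5,-252.4,z],c) for z in(101,135,158,228)])
w=cv2.resize(im[130:330,170:390],(440,400),interpolation=cv2.INTER_CUBIC)
a=cv2.resize(sc[70:150,210:280],(350,400),interpolation=cv2.INTER_CUBIC)
cv2.imwrite('pics/w8c.png',cv2.convertScaleAbs(np.hstack([w,a]),alpha=1.6,beta=15))
```

```text
[ 492.51660324 -252.17951105  196.28282312] [-3.14153584e+00 -1.06871358e-04  1.57266470e+00] [ 0.25222712  0.05224491 -1.58832132] 47.96106731603233
[(np.float64(281.01634701446574), np.float64(210.35249051769568)), (np.float64(281.02357045109505), np.float64(226.37720532044403)), (np.float64(281.02898331250765), np.float64(240.1285741599771)), (np.float64(281.0449275155351), np.float64(307.6168731648766))]
```

View pics/w8c.png

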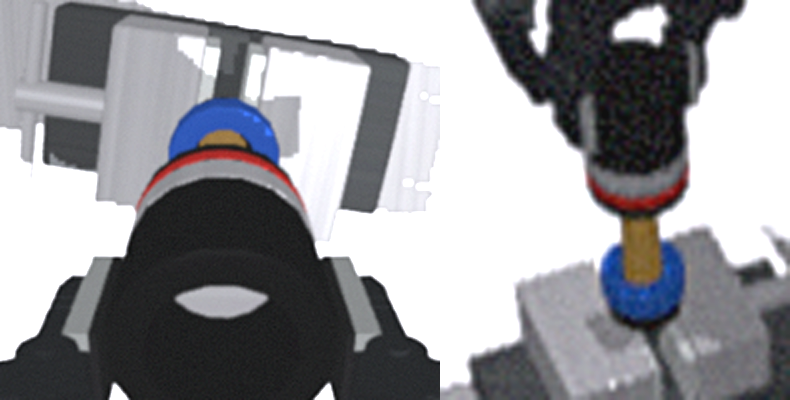

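The sleeve hangs upright above the shaft in both views. In the wrist crop its lower rim is centred at x≈222, the ring at 224 and the shaft at 223. I'll compute the y offset numerically.

Run:
```python
from h import *
c=wload('w8');f=lambda x,y,z:wun(170+(x+.5)/2-.5,130+(y+.5)/2-.5,z,c)
print('sleeve',[(z,round(f(222,146,z)[1]-25,1)) for z in(156,158.5,161)],f(137,205,160)[0],f(307,205,160)[0])
print('ring',f(224,97,85)[1]-22,f(168,150,98)[0],f(280,150,98)[0],'| ring +y edge of top rim if 101',f(224,97,101)[1]-22)
# scene
im=cv2.imread('pics/s8.png').astype(int);b,g,r=im[...,0],im[...,1],im[...,2]
red=(r>g+35)&(r>b+35)&(g<60);red[:95]=0;red[120:]=0;red[:,:235]=0;red[:,265:]=0
ys,xs=np.nonzero(red);print('red',xs.min(),xs.max(),ys.min(),ys.max())
K,o,M=cam('scene')
for z in(85,95,135,150,158.5):print(z,np.round(proj('scene',[491,-253,z]),1))
for y in range(84,128,3):
    row=im[y,235:268];bl=np.nonzero((row[:,0]>row[:,2]+40))[0]+235;br=np.nonzero((row[:,2]>row[:,0]+30)&(row[:,1]>55))[0]+235
    print(y,'blue',(bl.min(),bl.max()) if len(bl) else'','brass',(br.min(),br.max()) if len(br) else '')
a=np.linspace(0,6.28,200)
for p in([491,-253],[491,-250],[491,-256],[494,-253]):
    q=np.array([proj('scene',[p[0]+25*np.cos(t),p[1]+25*np.sin(t),158.5]) for t in a]);print(p,'rim u range',q[:,0].min().round(1),q[:,0].max().round(1),'vmax',q[:,1].max().round(1))
```

```text
sleeve [(156, np.float64(-254.2)), (158.5, np.float64(-253.5)), (161, np.float64(-252.7))] 466.8490325129336 517.7751457756799
ring -252.64974224281897 471.22525069641887 514.9040389120826 | ring +y edge of top rim if 101 -248.9944053574198
red 240 258 106 111
85 [251.1 126.7]
95 [251.  124.1]
135 [250.2 113.1]
150 [250.  108.8]
158.5 [249.8 106.3]
84 blue  brass 
87 blue  brass 
90 blue  brass 
93 blue  brass 
96 blue  brass 
99 blue  brass 
102 blue  brass 
105 blue  brass 
108 blue  brass 
111 blue  brass 
114 blue  brass 
117 blue  brass (np.int64(249), np.int64(249))
120 blue (np.int64(243), np.int64(257)) brass (np.int64(250), np.int64(250))
123 blue (np.int64(242), np.int64(258)) brass (np.int64(249), np.int64(249))
126 blue (np.int64(243), np.int64(258)) brass 
[491, -253] rim u range 239.5 260.1 vmax 114.0
[491, -250] rim u range 240.1 260.7 vmax 114.8
[491, -256] rim u range 238.9 259.4 vmax 113.2
[494, -253] rim u range 238.4 259.0 vmax 114.5
```

Sleeve and shaft agree within about 1 mm in both cameras. I'll lower by 12 mm so the rim ends about 11 mm above the shaft top.

Emit:
{"api": "apply_moves", "payload": {"increments": [{"tx": 0.0005, "ty": 0.0005, "tz": -0.004, "rx": 0, "ry": 0, "rz": 0, "claw": 0.035}, {"tx": 0.0005, "ty": 0.0005, "tz": -0.008, "rx": 0, "ry": 0, "rz": 0, "claw": 0.035}, {"tx": 0.0005, "ty": 0.0005, "tz": -0.012, "rx": 0, "ry": 0, "rz": 0, "claw": 0.035}, {"tx": 0.0005, "ty": 0.0005, "tz": -0.012, "rx": 0, "ry": 0, "rz": 0, "claw": 0.035}, {"tx": 0.0005, "ty": 0.0005, "tz": -0.012, "rx": 0, "ry": 0, "rz": 0, "claw": 0.035}, {"tx": 0.0005, "ty": 0.0005, "tz": -0.012, "rx": 0, "ry": 0, "rz": 0, "claw": 0.035}, {"tx": 0.0005, "ty": 0.0005, "tz": -0.012, "rx": 0, "ry": 0, "rz": 0, "claw": 0.035}, {"tx": 0.0005, "ty": 0.0005, "tz": -0.012, "rx": 0, "ry": 0, "rz": 0, "claw": 0.035}]}}

```text
clock: 17.15
eef_pos: [493.0, -252.1, 184.4]
tool_rot: [3.141, 0.0, 1.572]
force: [-0.5, -0.7, -1.6]
width: 48.0
```

Run:
```python
from h import *
s=read_state();print(s['eef_pos'],s['tool_rot'],s['force'],s['width'],np.abs(s['qd']).max())
sc=get_image('scene')[:,:,::-1].copy()
a=cv2.resize(sc[80:140,215:285],(420,360),interpolation=cv2.INTER_CUBIC)
b=cv2.resize(sc[150:310,190:350],(360,360))
K,o,M=cam('scene');print(proj('scene',[491,-253,135]),[np.array([proj('scene',[491+25*np.cos(t),-253+25*np.sin(t),z]) for t in np.linspace(0,6.28,90)])[:,1].max() for z in(142,146,150)])
cv2.imwrite('pics/s9.png',cv2.convertScaleAbs(np.hstack([a,b]),alpha=1.3))
```

```text
[ 492.96430927 -252.10226851  184.43300096] [3.14139329e+00 1.02099033e-04 1.57201537e+00] [-0.46244308 -0.66271459 -1.62538606] 47.9674487220918 0.0030132125306647373
(np.float64(250.24442811088352), np.float64(113.09290832636022)) [np.float64(118.78237874761923), np.float64(117.64371902113004), np.float64(116.49709782005078)]
```

View pics/s9.png

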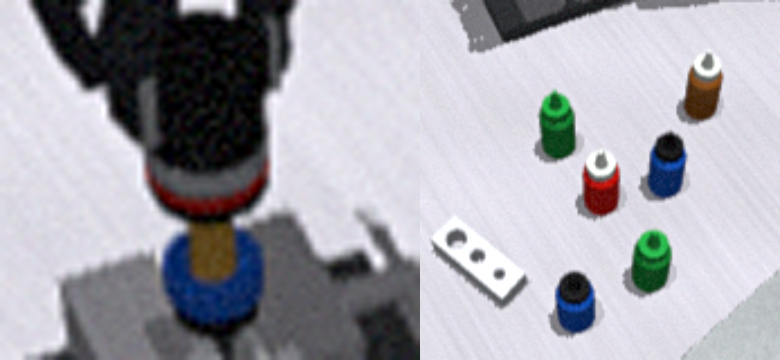

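The rim's lower edge at crop y≈220 corresponds to about 147–149 mm height. The ring is seated and the bottles and block are unmoved. Handing in.

```bash
python3 -c "from cell import *;print(finish_job());print(read_state()['eef_pos'])"
```

```text
the job is handed in; nothing more can be done
None
the job is handed in; nothing more can be done
```

The job is handed in at about 17 s of robot time; no verdict is reported. The spacer sits on the shoulder, released, and the sleeve is still held above the shaft.

**Spacer:** I pressed it down until it met the shoulder, which pushed back with up to 18 N. I then eased off, opened the fingers and rose. The pictures afterwards show it flat round the shaft.

**Sleeve:** It was lifted to about 170 mm before crossing the bottles. The tool was vertical and the joints nearly still, and the only load on the tool was the sleeve's weight (about 1.6 N). In the two cameras the sleeve was within about 1 mm of the ring's centre; the ring itself can sit up to 2 mm off the shaft.

**Rim height above the shaft top:** The two estimates disagree slightly: about 12 mm from the tool height and about 14 mm from the scene picture. Both are within the allowed 4 to 20 mm.

**Bottles and clamp block:** In the last picture they are all upright and look unmoved; I did not measure how far each had shifted.

**Checks that disagreed:**
- The wrist camera put the held spacer 4 to 7 mm too low. I therefore set the depth by contact force.
- That camera also put the shaft 1 to 2 mm off the other two in x.
- The gripper reads about 2 to 3 mm narrower than the parts it holds.

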